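# Shut the blue bench riser with the T-key

## Robot

A 6-joint arm with a two-finger parallel gripper is mounted at the origin on a cart in front of the work surface, level with it; the furniture and walls round the work are solid. World frame = base frame: x ahead of the robot, y to its left, z up, the work surface at z = 0. Lengths are in m, angles in rad, forces in N, time in s.
With the tool pointing down it reaches from about 0.225 to 0.875 m from the base axis. Payload 3.4 kg.
Tool frame: the origin (TCP) lies at the very end of the fingers, on their centre line; the grasp point (between the pads) lies 19 mm behind it; z points along the fingers, y is the line along which they close (so a half turn about z gives the same grasp; the last joint's range is limited). The gripper opens to 85 mm and grips with 20 to 120 N. Pads are 22 mm wide; open, the fingers measure 114 mm over their backs; the gripper's body (76 mm by 85 mm) begins 54 mm behind the grasp point. The pads swing forward as they close: fully open they stand 13 mm farther back than shut.
Start: joints at [1.035, 0.276, 1.505, -0, 1.361, -0.121], TCP at [0.232, 0.526, 0.231] pointing down, gripper open.
Joint ranges: [-2.89, 2.89], [-0.75, 2.08], [0.22, 2.7], [-1.18, 4.32], [0.11, 2.71], [-2.7, 2.7]. Speed limits (rad/s): [2.57, 2.57, 3.14, 3.14, 3.14, 3.14].

## Interface

Orientations are given as a unit quaternion [w, x, y, z].
In Python, from rig import manip, get_image, camera_info gives the robot as it stands. The module is installed in compiled form; this text tells all that it offers.
- The arm moves only by the shell command python3 -m crank 'ROWS' [FORCE]. ROWS is a JSON object of lists of equal length, an entry for each row: "translation": the shift along the tool's x, y, z in mm, a list of three; "roll": the turn about the tool's z in rad; "fingers": the opening, from 0 (shut) to 1 (fully open). A call has 1 to 8 rows; each row shifts and turns the commanded pose from where the row before left it, along the tool's axes as they then stand; what a row does not reach is not made up. A row lasts 1/10 s, in which the tool goes at most 50 mm and 8.59 degrees, less where a joint would pass 70% of its speed; a pose out of reach is approached as far as the arm can. A call is refused whole if a number of a shift passes 50 or a number of a turn 0.15, either way. A call with a gripper value outside its range is refused whole. The fingers move at their own pace and stop on an object; FORCE is the grip in N (left out, the last holds). Time passes only in rows, so rows that do not move let the fingers close. It gives the time, the measured TCP pose, the force, the opening and the grip force at its end, in the units of the state.
- manip.get_state(): the state, without advancing time (a new reading comes with each control period).
- get_image(name): name is "side" or "top" or "wrist"; returns the picture (480x640x3 uint8, blue, green, red); there is no depth.
- camera_info(name): a dict with "mtx" (3x3 intrinsics, pixels), "rvec" (rotation vector, rad) and "tvec" (3), from world to camera coordinates, as OpenCV has them. Camera axes: x right, y down, z forward; pixel columns grow to the right and rows downward; lengths in m; the calibration is good to about 2 mm. The wrist camera is an equidistant fisheye: a pixel r from the principal point sees the ray r / f radians off the axis. A picture is of the moment at which its call begins: read the wrist's pose just before it. camera_info takes no time and is no camera call; for the wrist camera it gives the pose at the moment of the call.
- manip.sign_off(): hands the job in; it is judged then, once.
The state is a dict: "clock": time; "qpos": joint angles; "qd": joint speeds; "effort": joint torques, N m; "position": TCP position; "ee_rot": TCP orientation; "contact_force": force on the tool from outside, world axes, zero at the start; "moment": the same for the moment, N m; "width": finger opening in m; "gripper_force": force on a finger pad.
Only numpy, scipy, OpenCV 4.12 (cv2) and the standard library are available. Lean on these libraries where they do the work, as an engineer would, in place of code of your own. Each camera call takes 0.05 s, during which the arm holds its last target. There are 200 camera calls.

## Task

Take the T-key out of its stand, lower it down the shaft of the riser with the blue collar until it sits fully home over the square stem, and turn the stem clockwise (seen from above) to its stop, so that the yellow pointer swings right across. Leave the key standing upright in the shaft and let go of it; do not turn the stem of the red riser.

Things in the scene. Friction and masses are not known exactly. Their poses are not given: they have to be found in the camera images.
- t_key: Steel T-key, upright in a fixed grey stand. Origin: centre of the foot's underside, z up. Foot 43 x 43 mm, 54 tall, with a 35 mm square socket, 48 deep, open below, sides along key x, y. Crossbar along key x: 16 mm wide, 18 tall (z 165 to 183), bare steel to 40 mm either side, then orange ends, 120 over all. Shank 14 mm thick. 0.25 kg. Stand's rim is 52 mm above the key's underside: lift straight.
- riser_blue: Aluminium riser, blue collar, fixed (a red-collared one is near). Origin: on the shaft's axis, underside of base; z up. Base 106 x 106 mm; column 90, collar 102, shaft 78 x 78 mm inside, mouth at z 143 mm. In it a brass stem: 28 mm square from z 22 to 42, its top tapering to 10 mm square at z 66, on a flange with top at z 22. Fully home, the key's foot rests on the flange (key origin at z 22).
- stem_blue (a joint): Blue riser's stem angle (rad), growing clockwise from above: its square is turned by minus this about the riser's z. At 0 its sides lie along riser x, y and its yellow pointer, at the column's foot, points to riser -x. Starts at -0.45 to -0.3; stops at -0.45 and 0.45; friction 0.08 N m. The key has about 0.3 rad of play each way on it: turn the key further than the stem should go.
- stem_red (a joint): The same angle for the stem of the riser with the red collar, which is to be left alone; it too starts between -0.45 and -0.3.

How it is judged:
On the way:
1. the key is fully home on the blue riser's stem, which is not yet turned (z of t_key in the frame of riser_blue below 0.032 m and horizontal distance between t_key and riser_blue below 0.01 m and angle between t_key's own z axis and vertical below 0.2 rad and value of joint stem_blue below 0.1 rad), for 0.1 s.
At the end, for the whole second after the job is handed in: The blue riser's stem is turned to more than 0.2 rad (within 0.25 rad of its clockwise stop), and the key stands released and still in that shaft, upright within 0.2 rad, within 10 mm of the shaft's axis and with its origin less than 32 mm above the riser's origin (fully home is 22 mm) (value of joint stem_blue above 0.2 rad and z of t_key in the frame of riser_blue below 0.032 m and horizontal distance between t_key and riser_blue below 0.01 m and angle between t_key's own z axis and vertical below 0.2 rad and linear speed of t_key below 0.02 m/s); the robot touches nothing.
It fails at once if the red riser's stem is turned (beyond -0.1 rad) (value of joint stem_red above -0.1 rad).
It also fails if it takes over 48 s, if anything falls off the work surface, if the arm or the gripper's body presses on something with over 40 N, if the wrist force passes 120 N, or if a joint passes its speed limit or range.

## Working session

There is one attempt and no reset: what is moved stays moved. The work goes in short steps, Python scripts to look and compute and a shell command to move; the robot and the scene stay as the last step left them, time stands still between calls to the robot, and variables do not carry over. Pictures are saved under pics/ and viewed, at most 10 in all, crops included, and the job is handed in when it is done.

```bash
mkdir -p pics; python3 - <<'E'
from rig import manip,get_image,camera_info
import cv2
s=manip.get_state();print(s['clock'],s['position'],s['ee_rot'],s['width'])
for n in('top','side','wrist'):
    c=camera_info(n);print(n,c['mtx'],c['rvec'],c['tvec']);cv2.imwrite(f'pics/{n}0.png',get_image(n))
E
```

```text
0.0 [0.23146332 0.52579225 0.23044476] [-3.02358259e-04  2.05906767e-01  9.78571200e-01 -8.47343528e-04] 0.0856207317589122
top [[466.84382633   0.         325.03411054]
 [  0.         466.84382633 236.10624562]
 [  0.           0.           1.        ]] [ 2.156508   -2.20680566  0.0991949 ] [-0.18127162  0.48429065  0.88942515]
side [[494.55149145   0.         318.25633571]
 [  0.         494.55149145 246.29535485]
 [  0.           0.           1.        ]] [ 0.78116726 -2.40446363  1.34701092] [0.30583853 0.27423709 0.48560934]
wrist [[371.64829954   0.         317.66835079]
 [  0.         371.64829954 246.86494839]
 [  0.           0.           1.        ]] [-2.40981776 -1.57211806 -0.23740834] [-0.57434513 -0.03946342  0.37991752]
```

View pics/top0.png

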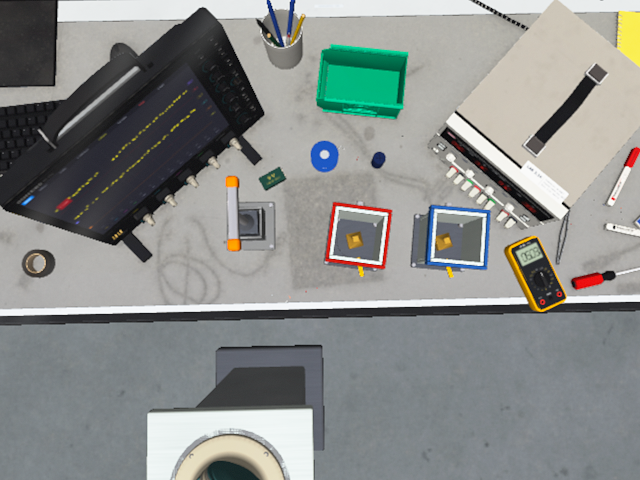

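View pics/side0.png

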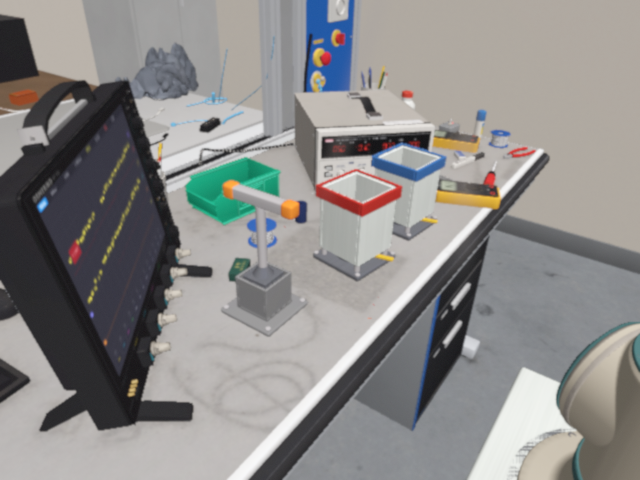

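```bash
cat > h.py <<'E'
import numpy as np,cv2
from rig import manip,get_image,camera_info
def P(n):
    c=camera_info(n);R=cv2.Rodrigues(np.array(c['rvec']))[0];return np.array(c['mtx']),R,np.array(c['tvec']).ravel()
def ray(n,u,v,cam=None):
    K,R,t=cam or P(n)
    if n=='wrist':
        d=np.array([u-K[0,2],v-K[1,2]])/K[0,0];r=np.linalg.norm(d)+1e-12
        x=np.array([*(d/r*np.sin(r)),np.cos(r)])
    else: x=np.linalg.solve(K,[u,v,1.])
    return -R.T@t,R.T@x
def onz(n,u,v,z,cam=None):
    o,d=ray(n,u,v,cam);return o+d*(z-o[2])/d[2]
def tri(p1,p2):
    (a,d),(b,e)=ray('top',*p1),ray('side',*p2)
    s=np.linalg.lstsq(np.c_[d,-e],b-a,rcond=None)[0];x,y=a+s[0]*d,b+s[1]*e
    return (x+y)/2,np.linalg.norm(x-y)
E
python3 - <<'E'
from h import *
t=cv2.imread('pics/top0.png');s=cv2.imread('pics/side0.png')
def blobs(im,box):
    x0,y0,x1,y1=box;h=cv2.cvtColor(im[y0:y1,x0:x1],cv2.COLOR_BGR2HSV)
    m=cv2.inRange(h,(8,150,120),(20,255,255));n,l,st,c=cv2.connectedComponentsWithStats(m)
    return [(c[i]+[x0,y0]).round(1) for i in range(1,n) if st[i,4]>25]
bt=blobs(t,(215,165,260,260));bs=blobs(s,(215,170,310,225));print(bt,bs)
for p in bt:
  for q in bs: print(p,q,tri(p,q))
cv2.imwrite('pics/crop1.png',cv2.resize(t[165:285,215:500],None,fx=2.8,fy=2.8,interpolation=cv2.INTER_CUBIC))
E
```

```text
[array([231.5, 181.2]), array([233.5, 244.5])] [array([228.5, 188.1]), array([290. , 209.2])]
[231.5 181.2] [228.5 188.1] (array([ 0.55962399, -0.04151162,  0.18578504]), np.float64(0.0034742098906407493))
[231.5 181.2] [290.  209.2] (array([ 0.52291752, -0.06276321,  0.17070645]), np.float64(0.0863575530508898))
[233.5 244.5] [228.5 188.1] (array([ 0.48479708, -0.02201791,  0.20916435]), np.float64(0.08078240499536606))
[233.5 244.5] [290.  209.2] (array([ 0.45619756, -0.04493714,  0.18499648]), np.float64(0.00023873568158117964))
```

View pics/crop1.png

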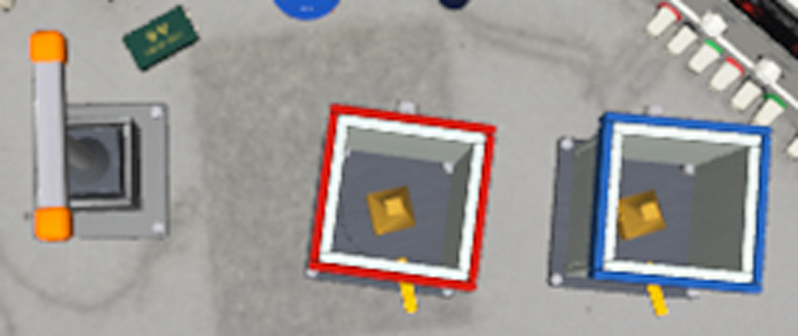

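The pictures show the key's bar ends at top pixels (231,181) and (233,245), standing left of the red riser. The blue riser's mouth is around (459,237). Both pointers point slightly right of straight down.

```bash
python3 - <<'E'
from h import *
f=lambda p:(215+p[0]/2.8,165+p[1]/2.8)
for nm,c,z in(('outer',[(607,114),(770,127),(763,291),(598,278)],.143),('inner',[(618,135),(757,138),(752,283),(606,264)],.143)):
    w=np.array([onz('top',*f(p),z)[:2] for p in c]);print(nm,w.round(3).tolist(),w.mean(0),[np.linalg.norm(w[i]-w[i-1]).round(3) for i in range(4)])
for a,b in((0,1),(3,2)):pass
print('stem tip',onz('top',*f((650,207)),.066),'pointer',onz('top',*f((658,312)),.01))
E
python3 -m crank '{"translation":[[-23,-30,-12],[-23,-30,-12],[-23,-30,-12],[-23,-30,-12],[-23,-30,-12],[-23,-30,-12],[-23,-30,-12],[-23,-30,-12]],"roll":[0,0,0,0,0,0,0,0],"fingers":[1,1,1,1,1,1,1,1]}'
python3 -m crank '{"translation":[[-23,-30,0],[-23,-30,0],[-23,-30,0],[-23,-30,0],[-23,-30,0],[-23,-30,0],[-23,-30,0],[0,0,0]],"roll":[0,0,0,0,0,0,0,0.14],"fingers":[1,1,1,1,1,1,1,1]}'
```

```text
outer [[0.517, -0.374], [0.507, -0.473], [0.408, -0.463], [0.418, -0.364]] [ 0.46274106 -0.41853072] [np.float64(0.1), np.float64(0.099), np.float64(0.1), np.float64(0.099)]
inner [[0.504, -0.38], [0.501, -0.464], [0.413, -0.457], [0.427, -0.369]] [ 0.46116685 -0.41769893] [np.float64(0.079), np.float64(0.084), np.float64(0.088), np.float64(0.088)]
stem tip [ 0.46577464 -0.41835944  0.066     ] pointer [ 0.39592762 -0.43577716  0.01      ]
clock: 0.95
position: [0.3032, 0.2309, 0.3276]
ee_rot: [0.0, 0.206, 0.979, -0.0]
contact_force: [0.5, 1.1, -0.1]
width: 0.0854
gripper_force: 0.0
clock: 1.75
position: [0.367, -0.0288, 0.3269]
ee_rot: [0.0, 0.278, 0.961, -0.001]
contact_force: [0.5, 0.7, 0.1]
width: 0.0854
gripper_force: 0.0
```

```bash
python3 -m crank '{"translation":[[0,0,0],[0,0,0],[0,0,0],[0,0,0],[0,0,0],[0,0,0],[0,0,0],[0,0,0]],"roll":[0.14,0.14,0.14,0.14,0.14,0.14,0.14,0.14],"fingers":[1,1,1,1,1,1,1,1]}'
python3 -m crank '{"translation":[[0,0,0],[0,0,0],[0,0,0],[0,0,0],[0,0,0],[0,0,0],[0,0,0],[0,0,0]],"roll":[0.14,0.14,0.14,0.14,0.14,0.14,0.14,0.14],"fingers":[1,1,1,1,1,1,1,1]}'
```

```text
clock: 2.55
position: [0.3659, -0.0245, 0.3271]
ee_rot: [-0.0, 0.745, 0.667, -0.0]
contact_force: [-0.3, 0.2, -0.2]
width: 0.0852
gripper_force: 0.0
clock: 3.35
position: [0.3659, -0.0245, 0.3271]
ee_rot: [-0.0, 0.985, 0.17, -0.0]
contact_force: [-0.3, -0.6, 0.5]
width: 0.0854
gripper_force: 0.0
```

```bash
python3 -m crank '{"translation":[[0,0,0],[0,0,0],[35,6,18],[35,6,18],[35,6,17],[36,6,17],[0,0,0]],"roll":[0.15,0.15,0,0,0,0,0],"fingers":[1,1,1,1,1,1,1]}'
python3 - <<'E'
from h import *
c=P('wrist');im=get_image('wrist');cv2.imwrite('pics/w1.png',im)
np.savez('w1.npz',K=c[0],R=c[1],t=c[2])
print(manip.get_state()['qpos'],c[1],-c[1].T@c[2])
E
```

```text
clock: 4.05
position: [0.5108, -0.0425, 0.2537]
ee_rot: [-0.001, 1.0, 0.023, -0.002]
contact_force: [-1.3, 0.2, 0.8]
width: 0.0851
gripper_force: 0.0
[-2.19026501e-01  1.67576272e-01  1.59172452e+00  5.66354863e-05
  1.38686627e+00  1.30485428e+00] [[ 4.65534130e-02 -9.98915760e-01 -2.88737005e-04]
 [-9.52976508e-01 -4.44991082e-02  2.99759245e-01]
 [-2.99447082e-01 -1.36796563e-02 -9.54014838e-01]] [ 0.58771037 -0.03891662  0.39608625]
```

View pics/w1.png

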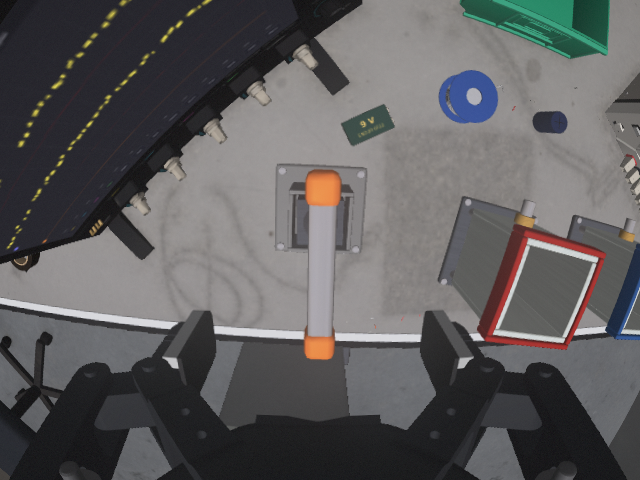

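```bash
python3 - <<'E'
from h import *
d=np.load('w1.npz');c=(d['K'],d['R'],d['t'])
for p,z in(((323,206),.193),((320,334),.193),((323,171),.193),((319.5,358),.178)):print(p,onz('wrist',*p,z,c))
E
```

```text
(323, 206) [ 0.547888   -0.04368067  0.193     ]
(320, 334) [ 0.46647584 -0.04598049  0.193     ]
(323, 171) [ 0.56742808 -0.04271438  0.193     ]
(319.5, 358) [ 0.43761431 -0.04713609  0.178     ]
```

```bash
python3 -m crank '{"translation":[[-4,2,25],[0,0,30],[0,0,34],[0,0,0],[0,0,0],[0,0,0],[0,0,0],[0,0,0]],"roll":[0.015,0,0,0,0,0,0,0],"fingers":[1,1,1,1,0,0,0,0]}' 90
python3 -m crank '{"translation":[[0,0,0],[0,0,0],[0,0,-5],[0,0,-10],[0,0,-25],[0,0,-30],[0,0,0]],"roll":[0,0,0,0,0,0,0],"fingers":[0,0,0,0,0,0,0]}'
```

```text
clock: 4.9
position: [0.505, -0.0443, 0.1697]
ee_rot: [0.0, 1.0, 0.016, 0.001]
contact_force: [-0.8, 0.5, -0.6]
width: 0.028
gripper_force: 0.0
clock: 5.6
position: [0.5067, -0.0447, 0.2424]
ee_rot: [0.001, 1.0, 0.016, 0.004]
contact_force: [0.0, -0.4, -2.0]
width: 0.0145
gripper_force: 88.2
```

```bash
python3 -m crank '{"translation":[[0,0,-35],[0,0,-35],[0,0,-30],[0,0,0]],"roll":[0,0,0,0],"fingers":[0,0,0,0]}'
python3 - <<'E'
from h import *
a=get_image('side');b=get_image('wrist')
a=cv2.resize(a[60:340,150:400],(500,560));b=cv2.resize(b[130:480,200:440],(300,438))
o=np.zeros((560,800,3),np.uint8);o[:,:500]=a;o[:438,500:]=b
cv2.imwrite('pics/c2.png',o);print(manip.get_state()['moment'])
E
```

```text
clock: 6.0
position: [0.506, -0.0445, 0.3417]
ee_rot: [0.001, 1.0, 0.016, 0.004]
contact_force: [1.4, -0.1, -2.3]
width: 0.0142
gripper_force: 88.5
[-0.00247045  0.03444859 -0.01571845]
```

View pics/c2.png

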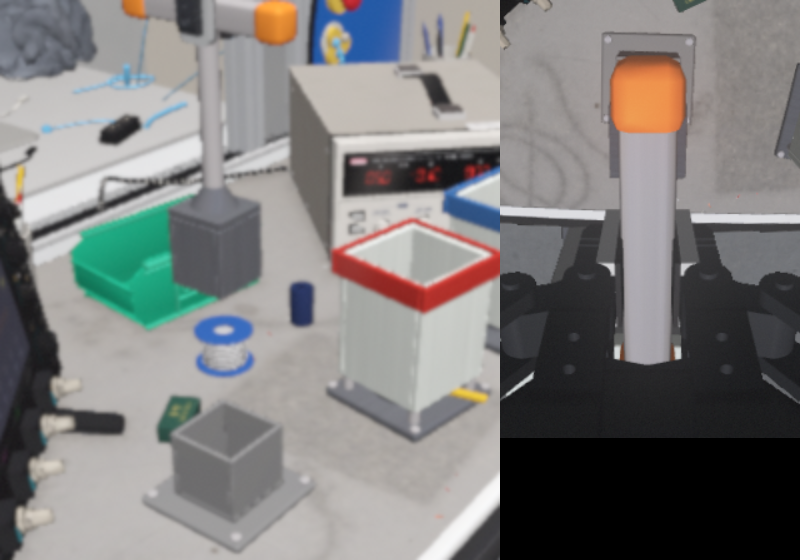

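```bash
python3 -m crank '{"translation":[[-5,20,0],[-6,40,0],[-6,40,0],[-6,40,0],[-6,40,0],[-6,40,0],[-6,40,0],[-6,40,0]],"roll":[0,0,0,0,0,0,0,0],"fingers":[0,0,0,0,0,0,0,0]}'
python3 -m crank '{"translation":[[-4,40,0],[-4,32,0],[0,0,0],[0,0,0],[0,0,0],[0,0,0]],"roll":[0,0,-0.12,-0.12,0,0],"fingers":[0,0,0,0,0,0]}'
python3 - <<'E'
from h import *
c=P('wrist');im=get_image('wrist');cv2.imwrite('pics/w3.png',im);t=get_image('top')
np.savez('w3.npz',K=c[0],R=c[1],t=c[2]);s=manip.get_state();print(s['qpos'],s['position'],s['ee_rot'])
a=get_image('side');o=np.zeros((440,800,3),np.uint8);o[:]=0
o[:440,:500]=cv2.resize(im[40:480,60:560],(500,440));o[:400,500:]=cv2.resize(a[50:250,320:470],(300,400));cv2.imwrite('pics/c3.png',o)
E
```

```text
clock: 6.9
position: [0.4655, -0.3463, 0.3351]
ee_rot: [-0.002, 1.0, 0.016, -0.002]
contact_force: [0.6, 1.0, -2.1]
width: 0.0144
gripper_force: 88.4
clock: 7.5
position: [0.4606, -0.4172, 0.3361]
ee_rot: [-0.002, 0.991, 0.134, -0.001]
contact_force: [-0.3, 0.6, -2.6]
width: 0.0148
gripper_force: 88.5
[-8.47573981e-01  3.13871807e-01  1.19438012e+00  9.62611848e-05
  1.63515014e+00  4.52687581e-01] [ 0.46092164 -0.41720425  0.33727518] [-7.79428795e-04  9.90864490e-01  1.34858224e-01 -4.61838022e-04]
```

View pics/c3.png

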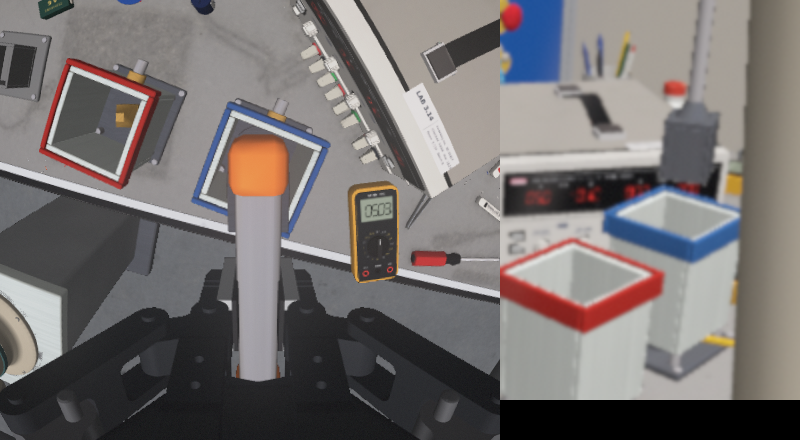

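```bash
python3 - <<'E'
from h import *
d=np.load('w3.npz');c=(d['K'],d['R'],d['t']);print(-c[1].T@c[2])
im=cv2.imread('pics/w3.png')
w=np.array([onz('wrist',60+a,40+b,.143,c)[:2] for a,b in[(228,101),(329,144),(290,238),(193,203)]])
print(w,w.mean(0),(w[0]+w[2])/2,[np.linalg.norm(w[i]-w[i-1]).round(3) for i in range(4)])
cv2.imwrite('pics/c4.png',cv2.resize(im[125:300,240:400],None,fx=3.4,fy=3.4,interpolation=cv2.INTER_CUBIC))
E
```

```text
[ 0.5347245  -0.39723048  0.47872195]
[[ 0.52182947 -0.3724519 ]
 [ 0.50909612 -0.47135307]
 [ 0.41109881 -0.46324023]
 [ 0.42066794 -0.3638915 ]] [ 0.46567308 -0.41773417] [ 0.46646414 -0.41784606] [np.float64(0.102), np.float64(0.1), np.float64(0.098), np.float64(0.1)]
```

View pics/c4.png

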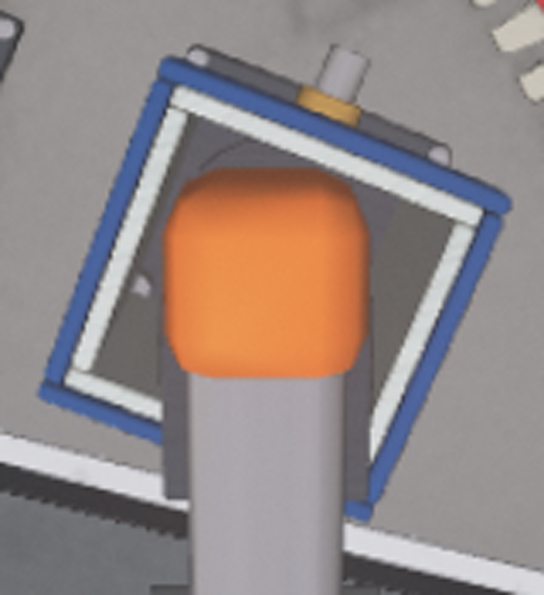

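The wrist view has the blue mouth centred under the held key, with outer corners near (228,101) and (290,238) in the crop. Both measurements put the axis at about (0.464, -0.418), so I'm lowering the key there.

```bash
python3 -m crank '{"translation":[[2,0,10],[0,0,20],[0,0,25],[0,0,25],[0,0,20],[0,0,10],[0,0,0]],"roll":[0,0,0,0,0,0,0],"fingers":[0,0,0,0,0,0,0]}'
python3 -m crank '{"translation":[[0,0,6],[0,0,6],[0,0,6],[0,0,0]],"roll":[0,0,0,0],"fingers":[0,0,0,0]}'
```

```text
clock: 8.35
position: [0.4624, -0.4162, 0.2263]
ee_rot: [-0.002, 0.991, 0.135, -0.001]
contact_force: [0.3, -0.3, -3.0]
width: 0.0142
gripper_force: 88.5
clock: 8.75
position: [0.4627, -0.4168, 0.2095]
ee_rot: [-0.001, 0.991, 0.135, -0.0]
contact_force: [-0.1, 0.9, -2.7]
width: 0.0141
gripper_force: 88.5
```

```bash
python3 -m crank '{"translation":[[0,0,6],[0,0,6],[0,0,6],[0,0,0]],"roll":[0,0,0,0],"fingers":[0,0,0,0]}'
python3 -m crank '{"translation":[[0,0,3],[0,0,3],[0,0,3],[0,0,0]],"roll":[0,0,0,0],"fingers":[0,0,0,0]}'
```

```text
clock: 9.15
position: [0.4625, -0.4166, 0.191]
ee_rot: [-0.001, 0.991, 0.135, -0.001]
contact_force: [0.4, 0.2, -1.7]
width: 0.0142
gripper_force: 88.5
clock: 9.55
position: [0.4628, -0.417, 0.1827]
ee_rot: [-0.0, 0.991, 0.135, -0.0]
contact_force: [0.8, 0.7, -2.0]
width: 0.0142
gripper_force: 88.5
```

```bash
python3 -m crank '{"translation":[[0,0,2],[0,0,2],[0,0,0],[0,0,0]],"roll":[0,0,0,0],"fingers":[0,0,0,0]}'
python3 -m crank '{"translation":[[0,0,2],[0,0,2],[0,0,0]],"roll":[0,0,0],"fingers":[0,0,0]}'
```

```text
clock: 9.95
position: [0.4631, -0.4174, 0.1796]
ee_rot: [0.0, 0.991, 0.135, 0.0]
contact_force: [0.3, -0.4, -0.7]
width: 0.0143
gripper_force: 88.8
clock: 10.25
position: [0.4635, -0.4179, 0.1794]
ee_rot: [0.002, 0.991, 0.136, 0.001]
contact_force: [-2.5, 2.9, 14.9]
width: 0.0142
gripper_force: 91.1
```

```bash
python3 -m crank '{"translation":[[0,0,-3],[0,0,0],[0,0,0],[0,0,0],[0,0,0],[0,0,0],[0,0,0],[0,0,0]],"roll":[0,0,0,0.1,0.1,0.1,0.1,0.1],"fingers":[0,0,0,0,0,0,0,0]}' 110
python3 -m crank '{"translation":[[0,0,0],[0,0,0],[0,0,0],[0,0,0],[0,0,0]],"roll":[0.1,0.1,0.1,0.1,0],"fingers":[0,0,0,0,0]}'
python3 -c "
from rig import manip;s=manip.get_state();print(s['moment'],s['contact_force'],s['qpos'])"
```

```text
clock: 11.05
position: [0.4636, -0.4175, 0.1795]
ee_rot: [0.001, 0.993, -0.116, 0.001]
contact_force: [0.0, 1.4, 6.4]
width: 0.0142
gripper_force: 108.7
clock: 11.55
position: [0.4638, -0.4176, 0.1795]
ee_rot: [0.0, 0.951, -0.31, 0.001]
contact_force: [0.1, 0.8, 7.5]
width: 0.0143
gripper_force: 108.7
[ 0.17368206  0.02184897 -0.06965329] [0.10219249 0.77401572 7.5272886 ] [-8.44871505e-01  3.78791909e-01  1.48088210e+00  6.58910759e-04
  1.27959407e+00  1.35568750e+00]
```

```bash
python3 -m crank '{"translation":[[0,0,0],[0,0,0],[0,0,0],[0,0,0]],"roll":[0.08,0.07,0.05,0],"fingers":[0,0,0,0]}'
python3 - <<'E'
from h import *
s=manip.get_state();print(s['moment'],s['contact_force'],s['ee_rot'])
a=get_image('side');b=get_image('top')
o=np.zeros((480,800,3),np.uint8);o[:480,:400]=cv2.resize(a[130:250,360:460],(400,480));o[:480,400:]=cv2.resize(b[180:300,400:500],(400,480))
cv2.imwrite('pics/c5.png',o)
E
```

```text
clock: 11.95
position: [0.4636, -0.4168, 0.1796]
ee_rot: [-0.0, 0.915, -0.403, 0.001]
contact_force: [-0.8, 1.9, 7.8]
width: 0.0141
gripper_force: 108.9
[ 0.47813408  0.13818585 -0.01677741] [-0.76591424  1.91907097  7.76790759] [-3.66171241e-04  9.15362799e-01 -4.02629265e-01  6.98389214e-04]
```

View pics/c5.png

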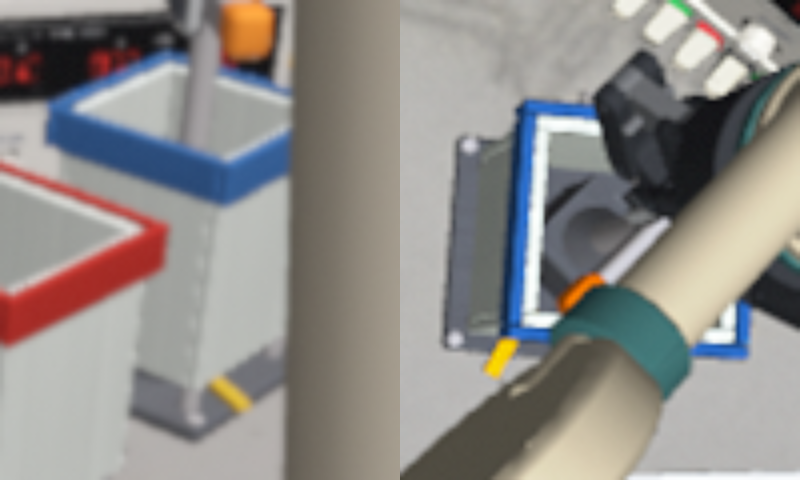

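The yellow pointer has swung across. It is at top pixel (425,270), which puts the stem at about 0.39 rad. Next I'll release the key and retract.

```bash
python3 -m crank '{"translation":[[0,0,-1],[0,0,0],[0,0,0],[0,0,0],[0,0,0],[0,0,0],[0,0,0],[0,0,0]],"roll":[0,0,0,0,0,0,0,0],"fingers":[0,0.55,0.55,0.55,0.55,0.55,0.55,0.55]}'
python3 -m crank '{"translation":[[0,0,-10],[0,0,-20],[0,0,-30],[0,0,-30],[0,0,-30],[0,0,0],[0,0,0]],"roll":[0,0,0,0,0,0,0],"fingers":[0.55,0.55,0.55,0.55,0.55,0.55,0.55]}'
python3 - <<'E'
from h import *
a=get_image('wrist');b=get_image('side')
o=np.zeros((480,800,3),np.uint8);o[:,:500]=a[:,70:570];o[:400,500:]=cv2.resize(b[50:250,320:470],(300,400))
cv2.imwrite('pics/c6.png',o)
E
```

```text
clock: 12.85
position: [0.463, -0.4172, 0.1792]
ee_rot: [-0.0, 0.915, -0.402, 0.0]
contact_force: [-0.6, 0.4, 0.1]
width: 0.0468
gripper_force: 0.0
clock: 13.55
position: [0.4632, -0.4174, 0.3006]
ee_rot: [0.0, 0.915, -0.402, 0.001]
contact_force: [0.3, -0.3, -0.2]
width: 0.0466
gripper_force: 0.0
```

View pics/c6.png

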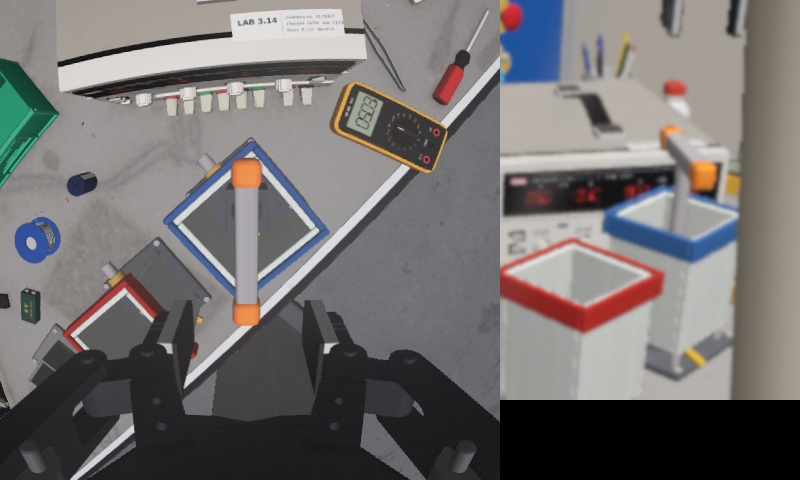

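The key stands upright in the blue shaft, with its bar at crop (246,240). The gripper is clear of it, and the pointer is still across at (695,357).

```bash
python3 -c "
from rig import manip;print(manip.sign_off())"
```

```text
the job is handed in; nothing more can be done
None
```

The T-key is fully home on the blue riser's stem and standing upright and released; the stem is turned clockwise to about 0.39 rad by the pointer (stop 0.45), the red riser was left alone, and the job is handed in at about 13.7 s (verdict not shown).

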